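# Load the sample vial into the clear well of the vial warmer

### The arm

A 6-joint arm with a two-finger parallel gripper is mounted at the origin on a cart in front of the work surface, level with it; the furniture and walls round the work are solid. World frame = base frame: x ahead of the robot, y to its left, z up, the work surface at z = 0. Lengths are in m, angles in rad, forces in N, time in s.
With the tool pointing down it reaches from about 0.325 to 0.9 m from the base axis. Payload 6.1 kg.
Tool frame: the origin (TCP) lies at the very end of the fingers, on their centre line; the grasp point (between the pads) lies 19 mm behind it; z points along the fingers, y is the line along which they close (so a half turn about z gives the same grasp; the last joint's range is limited). The gripper opens to 87 mm and grips with 3 to 60 N. Pads are 19 mm wide; open, the fingers measure 117 mm over their backs; the gripper's body (75 mm by 190 mm) begins 51 mm behind the grasp point.
Start: joints at [1.176, 0.22, 1.526, -0, 1.395, -0.126], TCP at [0.166, 0.603, 0.223] pointing down, gripper open.
Joint ranges: [-2.98, 2.98], [-0.91, 2.08], [0.09, 2.57], [-1.24, 4.39], [0.2, 2.65], [-2.68, 2.68]. Speed limits (rad/s): [2.57, 2.57, 3.01, 3.14, 3.14, 3.14].

### API

Orientations are given as [roll, pitch, yaw] about the fixed x, y, z axes, in that order (R = Rz(yaw) Ry(pitch) Rx(roll)).
In Python, from workcell import observe, snapshot, camera_info, ticket gives the robot as it stands.
- The arm moves only by the tool servo_tool, never from a script. Its argument "series" is a list of rows, each a list of 3 entries, a list of its own where there are three numbers: the shift along the tool's x, y, z in mm, then the turn about the tool's z in rad, then the opening, from -1 (shut) to 1 (fully open). In form: [[[dx, dy, dz], spin, jaw], ...]. A call has 1 to 5 rows; each row is the pose to reach, as a shift and turn from the pose commanded when the call began, along the tool's axes at that moment; what a row does not reach only later rows make up. A row lasts 1/8 s, in which the tool goes at most 62.5 mm and 10.7 degrees, less where a joint would pass 70% of its speed; a pose out of reach is approached as far as the arm can. A call with a gripper value outside its range is refused whole. The fingers move at their own pace and stop on an object; the grip force is fixed at half the most. Time passes only in rows, so rows that repeat a pose let the fingers close. It gives the time, the measured TCP pose, the force, the opening and the grip force at its end, in the units of the state.
- observe(): the state, without advancing time (a new reading comes with each control period).
- snapshot(name): name is "scene" or "top" or "wrist"; returns (picture, depth): 400x640x3 uint8, red, green, blue; 400x640 float32, m along the optical axis (not along the pixel's ray), 0 where there is no reading.
- camera_info(name): a dict with "camera_matrix" (3x3 intrinsics, pixels), "k1" (the pictures are not rectified: a ray, as slopes to the right and down, at radius r is drawn at 1 + k1 r^2 times it, then the intrinsics apply), "T" (4x4, takes a point from camera to world coordinates). Camera axes: x right, y up, looking along -z (the intrinsics and any distortion apply to the point x, -y, -z); pixel columns grow to the right and rows downward; lengths in m; the calibration is good to about 2 mm. A picture is of the moment at which its call begins: read the wrist's pose just before it. camera_info takes no time and is no camera call; for the wrist camera it gives the pose at the moment of the call.
- ticket.close_job(): hands the job in; it is judged then, once.
The state is a dict: "time_s": time; "joint_positions": joint angles; "dq": joint speeds; "effort": joint torques, N m; "tcp_pos": TCP position; "ee_rot": TCP orientation; "ft_force": force on the tool from outside, world axes, zero at the start; "ft_torque": the same for the moment, N m; "grip_width": finger opening in m; "gripper_force": force on a finger pad.
Only numpy, scipy, OpenCV 4.12 (cv2) and the standard library are available. Lean on these libraries where they do the work, as an engineer would, in place of code of your own. Each camera call takes 0.05 s, during which the arm holds its last target. There are 200 camera calls.

### The job

Take the blue-capped sample vial from the rack and press it fully home, past the spring clip, in the one well of the vial warmer that is really clear. Of the three wells without a vial, two still have a dark spacer disc left at the bottom from the last run, so feel each one gently with the vial: where it stops short, back out and try the next, and never force it (four kilos of push is too much). Let go of the vial, and leave the two black-capped vials, the timer and the beaker where they are.

Things in the scene. Friction and masses are not known exactly. Their poses are not given: they have to be found in the camera images.
- blue_vial: The sample vial to load: clear glass with orange-tan contents and a blue screw cap, 20.4 mm in diameter, 54 mm tall (glass body 0 to 46 mm, cap 18 mm in diameter above it up to 54 mm), 14 g. Origin at the centre of its underside, z up along its axis. It stands in the front (-x) row of the rack.
- rack: Grey ten-place vial rack, 66 x 156 x 34 mm, fixed. Origin at the centre of its underside, y along its rows. Inner floor, on which the vials stand, 4 mm up; top 34 mm up. Cell centres x = -14.5, 14.5, y = -59.5, -29.5, 0, 29.5, 59.5 mm. The blue-capped and a black-capped vial stand in the front row (x = -14.5) at y = -29.5 and 59.5 mm, either way round; other cells empty.
- black_vial_rack: A black-capped vial of the same size with yellow contents, in the rack; it stays there. Origin at the centre of its underside. Close behind the rack (x from 0.64) stands a titrator, with a tall glass cell on it at about x = 0.71, y = 0.14, up to 0.35 m high.
- warmer: Dry-block vial warmer, fixed: light grey housing, x = -79 to +55 mm, y = -58 to +58 mm, 60 mm high, sloped control panel towards -x; dark metal block standing out of it, top at z = 70 mm. Origin under its base, amid the four wells (at x, y = -23 or +23 mm; see the wells), z up. The base is 7.5 mm below bench zero. More than 40 N on the warmer, from vial or gripper, counts as forced.
- well_1 (a point): Centre of the mouth of well 1 (warmer x = -23, y = 23 mm), level with the block's top. All four wells: round, 22.4 mm in diameter, 3 mm lead-in chamfer at the mouth, 28 mm deep. Fully home, a vial's underside is on the well's floor, 28 mm below the mouth, and its cap ends 26 mm above the block.
- well_2 (a point): Centre of the mouth of well 2 (warmer x = -23, y = -23 mm), level with the block's top. Each well has a bowed steel leaf spring in its +x wall, standing about 3 mm into it from 3 to 22 mm below the mouth. It yields sideways: a vial goes in against a drag of some 2 to 6 N, is then held by friction and does not fall in by itself.
- well_3 (a point): Centre of the mouth of well 3 (warmer x = 23, y = 23 mm), level with the block's top. Of the three wells without a vial, two hold a loose dark spacer disc, 20 mm in diameter, 7 mm thick, on the floor; which two differs each time, and they are not measured. There a vial stops hard 7 mm short of home.
- well_4 (a point): Centre of the mouth of well 4 (warmer x = 23, y = -23 mm), level with the block's top. To the right of the warmer the hood's solid side wall stands at y = -0.37 (all x beyond 0.5), its post at x = 0.47 to 0.52, y = -0.39 to -0.68.
- black_vial_warm: A black-capped vial of the same size with white contents, already home in one of the four wells (which one differs each time); it stays there. Origin at the centre of its underside.
- timer: White bench timer, 58 x 66 x 18 mm, behind the rack and warmer; a bystander. Origin at the centre of its underside.
- beaker: Small glass beaker, 43 mm in diameter, 56 mm tall, behind the warmer; a bystander. Origin at the centre of its underside.

How it is judged:
By the outcome, as a careful person would: the job done as asked, in the order asked, and still so for the second after the job is handed in, with the robot touching nothing.
It also fails if it takes over 58 s, if anything falls off the work surface, if the arm or the gripper's body presses on something with over 40 N, if the wrist force passes 120 N, or if a joint passes its speed limit or range.

## Working session

There is one attempt and no reset: what is moved stays moved. The work goes in short steps, Python scripts to look and compute and a tool call to move; the robot and the scene stay as the last step left them, time stands still between calls to the robot, and variables do not carry over. Pictures are saved under pics/ and viewed, at most 10 in all, crops included, and the job is handed in when it is done.

Besides the shell and the picture viewer there is one more tool, called after ">>>" in YAML: its name, and indented under it one key for each argument. servo_tool: Moves the arm, as the interface text tells. Its arguments: {"type":"object","properties":{"series":{"type":"array"}},"required":["series"]}

```bash
mkdir -p pics; cat > h.py <<'E'
import numpy as np, cv2
from workcell import observe, snapshot, camera_info, ticket
def ray(ci,u,v):
    K=np.array(ci["camera_matrix"]);k=ci["k1"];T=np.array(ci["T"])
    p=np.array([(u-K[0,2])/K[0,0],(v-K[1,2])/K[1,1]]);q=p.copy()
    for _ in range(20): q=p/(1+k*(q@q))
    return T[:3,3],T[:3,:3]@np.array([q[0],-q[1],-1])
def onz(ci,u,v,z):
    o,d=ray(ci,u,v);return o+d*(z-o[2])/d[2]
def at(ci,u,v,dep):
    o,d=ray(ci,u,v);return o+d*dep
def save(n,p,s=1): cv2.imwrite("pics/"+n,cv2.resize(p[:,:,::-1],None,fx=s,fy=s))
E
python3 - <<'E'
from h import *
s=observe();print(s)
for n in("top","scene"):
    ci=camera_info(n);p,d=snapshot(n);print(n,ci);np.savez(n+".npz",p=p,d=d);save(n+".png",p,1.25)
E
```

```text
{'time_s': 0.0, 'joint_positions': array([ 1.17592824e+00,  2.21217512e-01,  1.52761220e+00, -1.48287607e-05,
        1.39468655e+00, -1.26099149e-01]), 'dq': array([-6.10845695e-04,  2.40581779e-04, -4.16417024e-04,  9.37081897e-05,
       -4.60150433e-05, -3.17016244e-03]), 'effort': array([ 3.79818652e-03, -4.94595194e+01, -3.87389195e+01,  7.02748471e-02,
        5.71229425e-02, -1.88181843e-04]), 'tcp_pos': array([0.16573418, 0.60198506, 0.22144201]), 'ee_rot': array([-3.13968248e+00, -2.27444318e-04,  2.87282611e+00]), 'ft_force': array([ 0.95406947, -0.86083656,  0.05431643]), 'ft_torque': array([ 0.02896309, -0.03379938, -0.0550918 ]), 'gripper_force': 0.0, 'grip_width': 0.08699520927733452}
top {'camera_matrix': array([[437.90842872,   0.        , 322.18908577],
       [  0.        , 437.90842872, 201.30753069],
       [  0.        ,   0.        ,   1.        ]]), 'k1': -0.12380216198933948, 'T': array([[ 0.06440556,  0.94596671, -0.31780325,  0.37328468],
       [-0.99790919,  0.05932756, -0.02564167, -0.0264105 ],
       [-0.00540167,  0.31879025,  0.9478099 ,  0.93992094],
       [ 0.        ,  0.        ,  0.        ,  1.        ]])}
scene {'camera_matrix': array([[386.69833908,   0.        , 316.84323409],
       [  0.        , 386.69833908, 201.03655282],
       [  0.        ,   0.        ,   1.        ]]), 'k1': 0.009223718074070238, 'T': array([[-0.75011285,  0.47295258, -0.46221917,  0.27223981],
       [-0.66130559, -0.53896363,  0.5217213 ,  0.43701363],
       [-0.00236989,  0.69701798,  0.71704974,  0.67296346],
       [ 0.        ,  0.        ,  0.        ,  1.        ]])}
```

View pics/top.png

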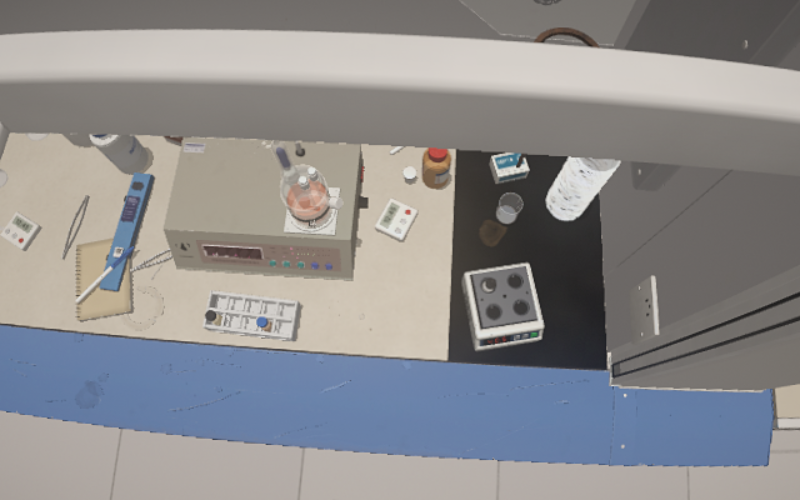

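View pics/scene.png

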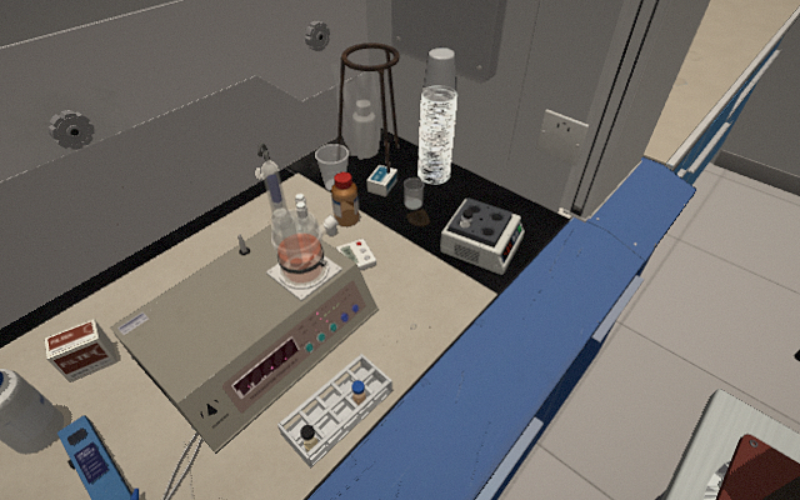

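The top view shows the blue cap at about (210,258) raw px, with a black cap to its left. The warmer block is centred near (403,237), and its black-capped vial is probably in the upper-left well (well 3).

```bash
cat > m.py <<'E'
from h import *
for n,box in(("top",(365,205,440,285)),("scene",(345,150,425,220))):
    z=np.load(n+".npz");p=z["p"];d=z["d"];ci=camera_info(n)
    h=cv2.cvtColor(p,cv2.COLOR_RGB2HSV)
    m=cv2.inRange(h,(100,120,40),(125,255,255))
    x0,y0,x1,y1=(190,235,240,275) if n=="top" else (265,290,310,330)
    mm=np.zeros_like(m);mm[y0:y1,x0:x1]=m[y0:y1,x0:x1]
    c,l,st,ce=cv2.connectedComponentsWithStats(mm);i=1+np.argmax(st[1:,4]);print(n,"blue",st[i],ce[i],onz(ci,*ce[i],.055))
    x0,y0,x1,y1=box
    save("w_"+n+".png",p[y0:y1,x0:x1],8 if n=="top" else 7)
    g=h[:,:,2]; 
    print(onz(ci,403,237,.0625), d[225,403], d[237,403], at(ci,403,237,d[237,403]))
E
python3 m.py
```

```text
top blue [206 254   7   7  40] [208.875 257.   ] [0.53404845 0.22362286 0.055     ]
[ 0.60030796 -0.17429009  0.0625    ] 0.9094672 0.898977 [ 0.60005366 -0.17412444  0.06348285]
scene blue [282 305   9  10  76] [286.10526316 309.5       ] [0.53592744 0.22149288 0.055     ]
[ 0.46826244 -0.04588842  0.0625    ] 0.8931896 0.8636381 [ 0.48920419 -0.09747846 -0.00271784]
```

View pics/w_top.png

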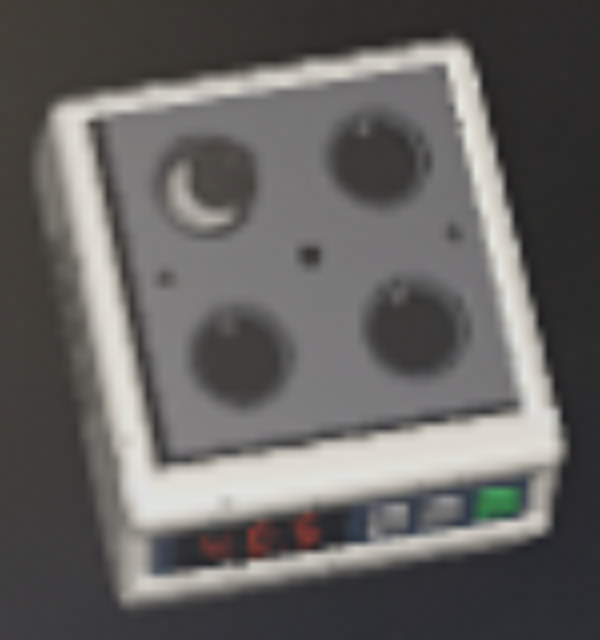

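The crop confirms it: a white-filled vial sits in the upper-left well (+x, +y, well 3). The empty wells are at raw px W1 (395.1,249.4), W2 (417,245.9) and W4 (412.4,224.8).

```bash
python3 - <<'E'
from h import *
ci=camera_info("top")
for n,u,v in(("W1",395.1,249.4),("W2",417,245.9),("W4",412.4,224.75),("c",403.75,237)): print(n,onz(ci,u,v,.0625))
z=np.load("top.npz");p=z["p"];d=z["d"]
g=p.max(2);m=((g<60)*255).astype(np.uint8);mm=np.zeros_like(m);mm[240:270,160:200]=m[240:270,160:200]
c,l,st,ce=cv2.connectedComponentsWithStats(mm)
for i in range(1,c):
    if st[i,4]>8: print(st[i],ce[i],onz(ci,*ce[i],.055))
w=camera_info("wrist");R=np.array(w["T"]);print(R,w["camera_matrix"],w["k1"])
s=observe();print(s["tcp_pos"])
# titrator front/top height
print(at(ci,200,200,d[200,200]), at(ci,250,214,d[214,250]))
E
```

```text
W1 [ 0.57319648 -0.15829311  0.0625    ]
W2 [ 0.58316684 -0.20343818  0.0625    ]
W4 [ 0.62778295 -0.19379356  0.0625    ]
c [ 0.60040031 -0.17584829  0.0625    ]
[[ 0.26591622 -0.92371351 -0.27575698  0.08998705]
 [ 0.96399511  0.25438602  0.07746725  0.6232613 ]
 [-0.00140882 -0.28642818  0.95810068  0.38444315]
 [ 0.          0.          0.          1.        ]] [[309.65671338   0.         322.46510206]
 [  0.         309.65671338 199.09920239]
 [  0.           0.           1.        ]] -0.03135215868697592
[0.16574874 0.6020402  0.22155036]
[0.65019082 0.25463737 0.07459471] [0.63481942 0.15035405 0.0456231 ]
```

>>> servo_tool:
  series:
    - [[-52,-30,0],-0.05,1]
    - [[-104,-61,0],-0.1,1]
    - [[-156,-91,0],-0.15,1]
    - [[-208,-122,0],-0.2,1]
    - [[-260,-152,0],-0.213,1]

```text
time_s: 0.72
tcp_pos: [0.3771, 0.3853, 0.2222]
ee_rot: [-3.141, -0.0, 3.087]
ft_force: [0.4, 0.6, 0.0]
grip_width: 0.0873
gripper_force: 0.0
```

```bash
cat > go.py <<'E'
# usage: go.py x y z yaw -> needed shift in tool axes & spin
import sys
from h import *
x,y,z,w=map(float,sys.argv[1:5]);s=observe();r=s["ee_rot"];c,n=np.cos(r[2]),np.sin(r[2])
R=cv2.Rodrigues(np.array([0,0,r[2]]))[0]@cv2.Rodrigues(np.array([0,r[1],0.]))[0]@cv2.Rodrigues(np.array([r[0],0,0.]))[0]
print("t",round(s["time_s"],2),"tcp",s["tcp_pos"].round(4),"rpy",r.round(3),"shift",(R.T@(np.array([x,y,z])-s["tcp_pos"])*1000).round(1),"spin",round((r[2]-w+np.pi)%(2*np.pi)-np.pi,3))
E
python3 go.py .535 .2225 .17 3.086
```

```text
t 0.72 tcp [0.3771 0.3853 0.2222] rpy [-3.141 -0.     3.087] shift [-166.6 -153.9   52.2] spin 0.001
```

>>> servo_tool:
  series:
    - [[-40,-37,0],0,1]
    - [[-80,-74,10],0,1]
    - [[-120,-111,30],0,1]
    - [[-166,-154,52],0,1]
    - [[-166,-154,52],0,1]

```text
time_s: 1.35
tcp_pos: [0.5341, 0.2204, 0.1679]
ee_rot: [-3.14, -0.004, 3.081]
ft_force: [-0.4, 0.4, 0.4]
grip_width: 0.087
gripper_force: 0.0
```

```bash
python3 - <<'E'
from h import *
s=observe();ci=camera_info("wrist");p,d=snapshot("wrist");np.savez("wr1.npz",p=p,d=d,T=ci["T"])
print(s["time_s"],s["tcp_pos"],s["ee_rot"])
h=cv2.cvtColor(p,cv2.COLOR_RGB2HSV);m=cv2.inRange(h,(100,120,40),(125,255,255))
c,l,st,ce=cv2.connectedComponentsWithStats(m)
for i in range(1,c):
    if st[i,4]>60: print(st[i],ce[i],onz(ci,*ce[i],.055),onz(ci,*ce[i],.058))
save("wr1.png",p,1.25)
E
```

```text
1.35 [0.53410152 0.22040147 0.16791841] [-3.13952898 -0.00352683  3.08103532]
[317 186  19  20 299] [325.84280936 195.88628763] [0.53461535 0.22337049 0.055     ] [0.53376245 0.22339334 0.058     ]
[584 208  42  48 957] [602.13061651 227.82654127] [0.58347952 0.49239589 0.055     ] [0.5820957  0.48949566 0.058     ]
```

View pics/wr1.png

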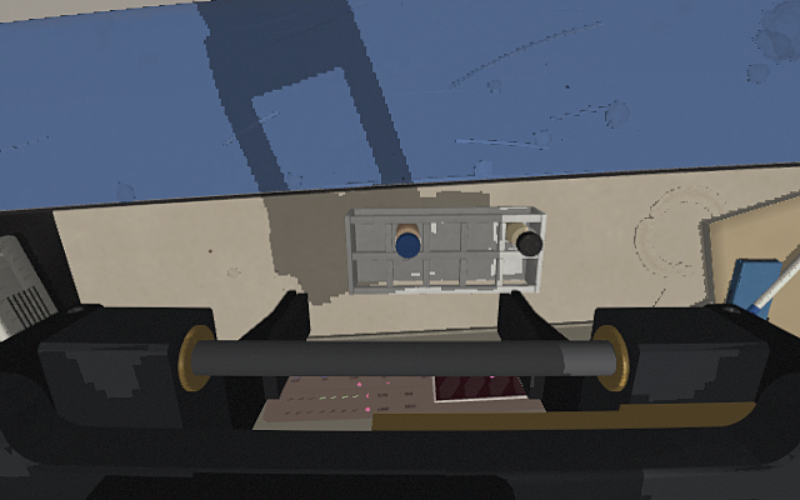

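The wrist view shows the blue cap at raw (326,196), 3 mm off the finger centre line, and the rack aligned with the gripper. Next I lower onto it.

>>> servo_tool:
  series:
    - [[-1,3,40],0,1]
    - [[-1,3,85],0,1]
    - [[-1,3,120],0,0.6]
    - [[-1,3,129],0,0.6]
    - [[-1,3,129],0,0.6]

```text
time_s: 2.02
tcp_pos: [0.5343, 0.2277, 0.0421]
ee_rot: [3.141, -0.0, 3.087]
ft_force: [-0.5, -0.8, -0.3]
grip_width: 0.0711
gripper_force: 0.0
```

```bash
python3 go.py .535 .223 .037 3.086
```

```text
t 2.02 tcp [0.5343 0.2277 0.0421] rpy [ 3.141 -0.     3.087] shift [-0.9 -4.7  5.1] spin 0.001
```

>>> servo_tool:
  series:
    - [[-1,-4.5,5],0,0.5]
    - [[-1,-4.5,5],0,0.5]
    - [[-1,-4.5,5],0,0]

```text
time_s: 2.4
tcp_pos: [0.5371, 0.2225, 0.0386]
ee_rot: [3.141, 0.004, 3.086]
ft_force: [-1.3, -1.1, 7.1]
grip_width: 0.0613
gripper_force: 3.3
```

>>> servo_tool:
  series:
    - [[0,0,0],0,-1]
    - [[0,0,0],0,-1]
    - [[0,0,0],0,-1]
    - [[0,0,0],0,-1]

```text
time_s: 2.9
tcp_pos: [0.5372, 0.2225, 0.0387]
ee_rot: [3.141, 0.004, 3.086]
ft_force: [-0.1, -1.1, 7.3]
grip_width: 0.0231
gripper_force: 3.7
```

>>> servo_tool:
  series:
    - [[0,0,-2.5],0,-1]
    - [[0,0,-2.5],0,-1]
    - [[0,0,-2.5],0,-1]
    - [[0,0,-2.5],0,-1]

```text
time_s: 3.4
tcp_pos: [0.5353, 0.2223, 0.0389]
ee_rot: [-3.141, -0.0, 3.086]
ft_force: [0.2, -0.7, 0.3]
grip_width: 0.0192
gripper_force: 30.0
```

>>> servo_tool:
  series:
    - [[0,0,-15],0,-1]
    - [[0,0,-40],0,-1]
    - [[0,0,-80],0,-1]
    - [[0,0,-110],0,-1]
    - [[0,0,-110],0,-1]

```text
time_s: 4.03
tcp_pos: [0.5374, 0.2231, 0.1532]
ee_rot: [3.139, 0.006, 3.086]
ft_force: [0.2, -0.3, -0.6]
grip_width: 0.0196
gripper_force: 30.0
```

```bash
python3 go.py .566 -.081 .165 3.357; python3 - <<'E'
from h import *
ci=camera_info("wrist");p,d=snapshot("wrist");np.savez("wr2.npz",p=p,d=d,T=ci["T"])
pt,_=snapshot("top");ps,_=snapshot("scene")
a=cv2.resize(p[130:330,170:470],None,fx=2.6,fy=2.6);save("wr2.png",a)
s=ps[180:330,200:400];save("sc2.png",s,3)
E
```

```text
t 4.03 tcp [0.5374 0.2231 0.1532] rpy [3.139 0.006 3.086] shift [ -45.6 -302.   -12.2] spin -0.271
```

View pics/wr2.png

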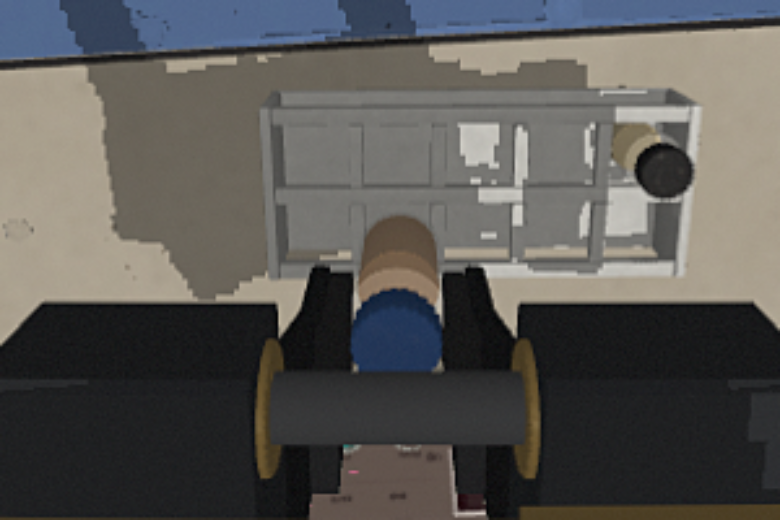

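View pics/sc2.png

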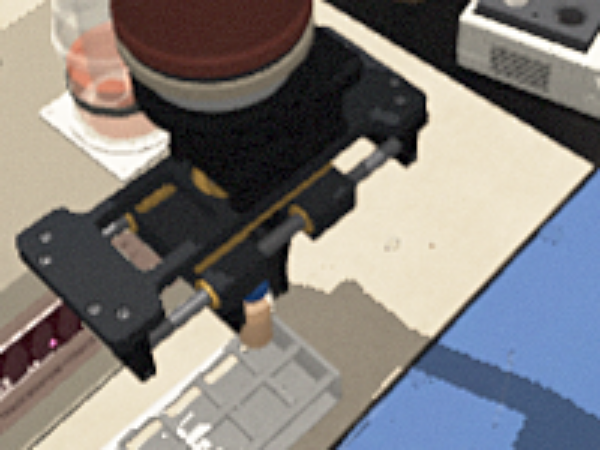

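The vial is held upright between the pads, with its cap at raw (323,258). Next I go to a viewing pose beside the warmer.

>>> servo_tool:
  series:
    - [[-9,-60,-12],-0.1,-1]
    - [[-18,-120,-12],-0.2,-1]
    - [[-27,-180,-12],-0.27,-1]
    - [[-36,-240,-12],-0.27,-1]
    - [[-45,-300,-12],-0.27,-1]

```text
time_s: 4.8
tcp_pos: [0.5623, -0.0812, 0.1592]
ee_rot: [3.14, -0.003, -2.927]
ft_force: [0.4, -0.5, -0.5]
grip_width: 0.0196
gripper_force: 30.0
```

>>> servo_tool:
  series:
    - [[0,0,0],0,-1]
    - [[0,0,0],0,-1]

```text
time_s: 5.05
tcp_pos: [0.5625, -0.0794, 0.1595]
ee_rot: [3.14, -0.003, -2.928]
ft_force: [0.3, -1.0, -0.6]
grip_width: 0.0191
gripper_force: 30.0
```

```bash
python3 - <<'E'
from h import *
from scipy.optimize import fsolve
z=np.load("wr2.npz");ci=dict(camera_info("wrist"));ci2=dict(ci);ci2["T"]=z["T"]
tcp=np.array([.5374,.2231,.1532])
f=lambda q:[onz(ci2,323,213.5,q[1])[0]-(q[0]-.0102),onz(ci2,323,241.5,q[1]+.046)[0]-(q[0]-.009)]
q=fsolve(f,[.535,.12]);print("vial x off",q[0]-tcp[0],"tip-bottom",tcp[2]-q[1], "y off",onz(ci2,323,241.5,q[1]+.046)[1]-tcp[1])
s=observe();ci=camera_info("wrist");p,d=snapshot("wrist");np.savez("wr3.npz",p=p,d=d,T=ci["T"])
print(s["time_s"],s["tcp_pos"],s["ee_rot"]);save("wr3.png",p,1.25)
E
```

```text
vial x off 0.0071499419230088845 tip-bottom 0.05202819838886083 y off 0.00043129298424804396
5.05 [ 0.56249136 -0.07937319  0.15947753] [ 3.13963161e+00 -2.50148413e-03 -2.92848261e+00]
```

View pics/wr3.png

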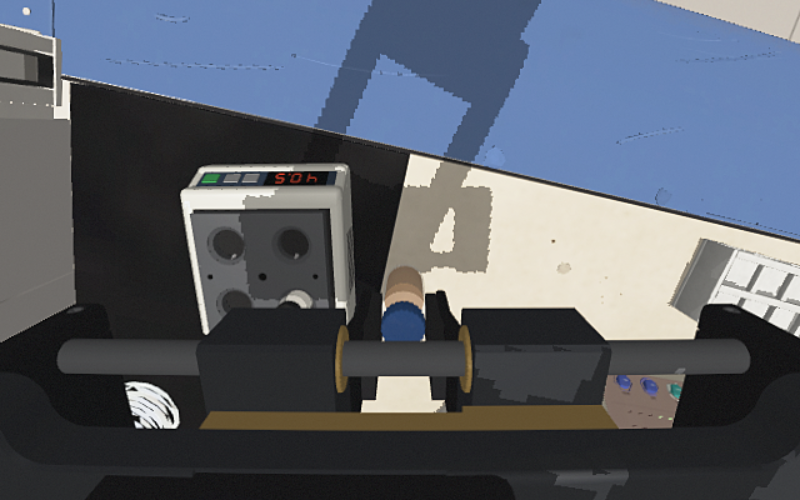

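The wrist view shows the warmer with W1 at (293,243), W2 at (225,243) and W4 at (235,303) in view px. The black-capped vial's white glass is at (297,298), and the held vial is upright.

```bash
python3 - <<'E'
from h import *
z=np.load("wr3.npz");p,d=z["p"],z["d"];ci=dict(camera_info("wrist"));ci["T"]=z["T"]
tcp=np.array([.5625,-.0794,.1595]);yaw=-2.9285
def P(u,v): 
    return at(ci,u,v,d[v,u]).round(4)
# cap blob
h=cv2.cvtColor(p,cv2.COLOR_RGB2HSV);m=cv2.inRange(h,(100,120,20),(125,255,255));m[:,:280]=0;m[:,370:]=0;m[:230]=0
ys,xs=np.nonzero(m);print("cap px",xs.min(),xs.max(),ys.min(),ys.max())
R=np.array([[np.cos(yaw),np.sin(yaw)],[np.sin(yaw),-np.cos(yaw)]]) # rows? cols=tool axes
R=np.array([[np.cos(yaw),np.sin(yaw)],[np.sin(yaw),-np.cos(yaw)]])
for v in range(208,274,4):
    q=at(ci,323,v,d[v,323])-tcp
    print(v,p[v,323],d[v,323].round(4),"tool xy",(R@q[:2]*1000).round(1),"up",(q[2]*1000).round(1))
g=p.max(2)
for n,u,v in(("W1",293,243),("W2",225,243),("W4",235,303),("c",262.5,276.5)): print(n,onz(ci,u/1.25,v/1.25,.0625).round(4))
for u,v in((208,205),(208,215),(185,210)): print("blocktop",P(u,v))
t=np.load("top.npz");c2=camera_info("top");dd=t["d"]
q=np.array([[at(c2,u,v,dd[v,u])[2] for u in range(164,240)] for v in range(234,272)])
print("rack z pct",np.percentile(q,[50,80,90,95,98]).round(4));print("bench",at(c2,300,260,dd[260,300]))
E
```

```text
cap px 305 368 241 328
208 [146 137 122] 0.3322 tool xy [-25.3   1. ] up -152.7
212 [132 123 112] 0.1991 tool xy [13.8  0.4] up -25.5
216 [118 100  83] 0.1927 tool xy [13.5  0.4] up -18.7
220 [124 103  85] 0.1856 tool xy [13.5  0.4] up -11.4
224 [124 102  83] 0.1786 tool xy [13.8  0.4] up -4.1
228 [152 123  96] 0.1739 tool xy [13.3  0.3] up 0.9
232 [154 126  99] 0.1661 tool xy [14.2  0.3] up 8.8
236 [191 163 136] 0.1656 tool xy [12.3  0.3] up 9.9
240 [182 153 122] 0.1651 tool xy [10.5  0.3] up 11.0
244 [28 49 83] 0.1572 tool xy [11.7  0.3] up 18.8
248 [38 61 97] 0.1523 tool xy [11.9  0.2] up 23.9
252 [ 47  73 116] 0.1526 tool xy [9.9 0.2] up 24.2
256 [ 47  73 116] 0.1521 tool xy [8.2 0.2] up 25.1
260 [ 47  71 115] 0.1521 tool xy [6.4 0.2] up 25.7
264 [ 47  74 114] 0.1546 tool xy [3.3 0.2] up 24.1
268 [ 46  72 114] 0.1543 tool xy [1.5 0.2] up 24.9
272 [46 65 94] 0.0902 tool xy [32.3 -0. ] up 82.6
W1 [ 0.5733 -0.1555  0.0625]
W2 [ 0.5834 -0.2024  0.0625]
W4 [ 0.6279 -0.1915  0.0625]
c [ 0.6028 -0.1738  0.0625]
blocktop [ 0.5873 -0.1767  0.0639]
blocktop [ 0.5968 -0.1758  0.0637]
blocktop [ 0.598  -0.1978  0.06  ]
rack z pct [0.0095 0.0374 0.0393 0.0485 0.0613]
bench [0.55067216 0.038294   0.00256114]
```

```bash
python3 go.py .5767 -.1566 .105 -2.923
```

```text
t 5.1 tcp [ 0.5627 -0.0787  0.1598] rpy [ 3.140e+00 -2.000e-03 -2.927e+00] shift [  2.8 -79.2  54.6] spin -0.004
```

>>> servo_tool:
  series:
    - [[1,-40,0],0,-1]
    - [[3,-79,10],0,-1]
    - [[3,-79,30],0,-1]
    - [[3,-79,50],0,-1]
    - [[3,-79,50],0,-1]

```text
time_s: 5.72
tcp_pos: [0.5753, -0.155, 0.1079]
ee_rot: [3.138, -0.005, -2.925]
ft_force: [-0.3, 0.9, -0.0]
grip_width: 0.0194
gripper_force: 30.0
```

>>> servo_tool:
  series:
    - [[0,0,0],0,-1]
    - [[0,0,0],0,-1]

```text
time_s: 5.98
tcp_pos: [0.5781, -0.1573, 0.1121]
ee_rot: [-3.141, 0.001, -2.927]
ft_force: [0.5, 0.1, -0.6]
grip_width: 0.0192
gripper_force: 30.0
```

```bash
python3 go.py .5767 -.1566 .098 -2.923; python3 - <<'E'
from h import *
s=observe();ci=camera_info("wrist");p,d=snapshot("wrist");np.savez("wr4.npz",p=p,d=d,T=ci["T"])
save("wr4.png",p[150:330,200:440],3.2)
E
```

```text
t 5.97 tcp [ 0.5781 -0.1573  0.1121] rpy [-3.141e+00  1.000e-03 -2.927e+00] shift [ 1.3  1.  14.1] spin -0.004
```

View pics/wr4.png

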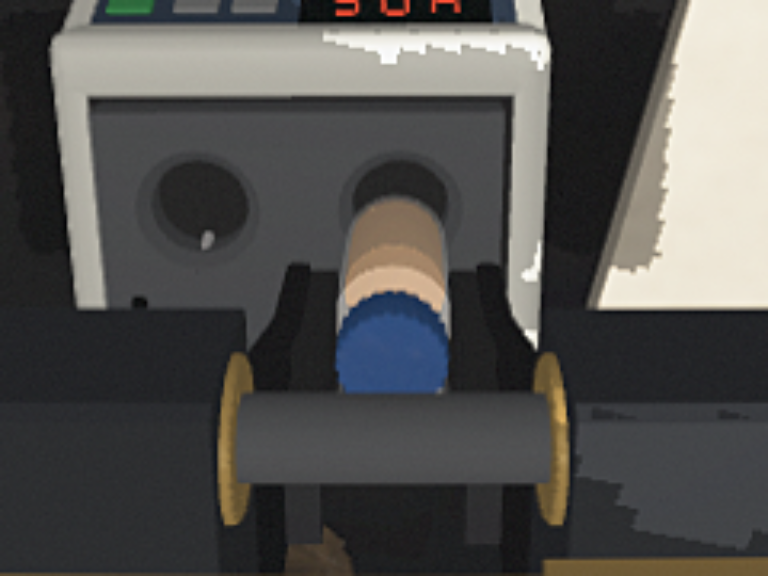

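The wrist close-up shows the vial bottom overlapping the W1 mouth, with the W1 chamfer centre at about (402,204) and W2 at (198,201) in crop px.

```bash
python3 - <<'E'
from h import *
z=np.load("wr4.npz");p,d=z["p"],z["d"];ci=dict(camera_info("wrist"));ci["T"]=z["T"]
tcp=np.array([.5781,-.1573,.1121]);yaw=-2.927
R=np.array([[np.cos(yaw),np.sin(yaw)],[np.sin(yaw),-np.cos(yaw)]])
for n,u,v in(("W1",402,204),("W2",198,201)):
    q=onz(ci,200+u/3.2,150+v/3.2,.0625);print(n,q.round(4),"in tool",(R@(q-tcp)[:2]*1000).round(1))
    for a,b,nm in((-60,0,"l"),(60,0,"r"),(0,-52,"top")):
        q=onz(ci,200+(u+a)/3.2,150+(v+b)/3.2,.0625);print("  ",nm,(R@(q-tcp)[:2]*1000).round(1))
for v in range(212,232,4):
    q=at(ci,323,v,d[v,323])-tcp;print(v,(R@q[:2]*1000).round(1),(q[2]*1000).round(1))
for v in (222,228):
    xs=np.nonzero(d[v,290:360]<.2)[0]+290; 
    for u in (xs.min(),xs.max()): print(v,u,(R@(at(ci,u,v,d[v,u])-tcp)[:2]*1000).round(1))
E
```

```text
W1 [ 0.5738 -0.1559  0.0625] in tool [3.9 2.3]
   l [  3.9 -11.3]
   r [ 3.9 15.9]
   top [16.2  2.3]
W2 [ 0.583  -0.2013  0.0625] in tool [  4.6 -44. ]
   l [  4.6 -57.7]
   r [  4.6 -30.4]
   top [ 16.9 -43.3]
212 [13.5  0.4] -25.7
216 [13.6  0.4] -17.8
220 [13.4  0.4] -11.4
224 [13.8  0.4] -4.0
228 [13.1  0.3] 0.4
222 296 [78.9  0.1]
222 337 [8.  9.3]
228 308 [ 7.9 -8.8]
228 339 [ 5.2 10.5]
```

>>> servo_tool:
  series:
    - [[0,1.2,8],0,-1]
    - [[0,1.2,16],0,-1]
    - [[0,1.2,16],0,-1]
    - [[0,1.2,16],0,-1]

```text
time_s: 6.52
tcp_pos: [0.5771, -0.1564, 0.0949]
ee_rot: [3.141, -0.0, -2.928]
ft_force: [-0.1, 0.1, 0.4]
grip_width: 0.0193
gripper_force: 30.0
```

>>> servo_tool:
  series:
    - [[0,0,2],0,-1]
    - [[0,0,3],0,-1]
    - [[0,0,5],0,-1]
    - [[0,0,5],0,-1]

```text
time_s: 7.02
tcp_pos: [0.577, -0.1563, 0.0898]
ee_rot: [3.141, -0.0, -2.927]
ft_force: [-1.2, -0.3, 0.1]
grip_width: 0.0193
gripper_force: 30.0
```

>>> servo_tool:
  series:
    - [[0,0,1],0,-1]
    - [[0,0,2],0,-1]
    - [[0,0,3],0,-1]
    - [[0,0,4],0,-1]
    - [[0,0,4],0,-1]

```text
time_s: 7.65
tcp_pos: [0.5772, -0.1564, 0.086]
ee_rot: [-3.142, 0.0, -2.927]
ft_force: [0.8, 0.3, -1.0]
grip_width: 0.0193
gripper_force: 30.0
```

>>> servo_tool:
  series:
    - [[0,0,1],0,-1]
    - [[0,0,2],0,-1]
    - [[0,0,3],0,-1]
    - [[0,0,3],0,-1]

```text
time_s: 8.15
tcp_pos: [0.5771, -0.1564, 0.0829]
ee_rot: [3.142, -0.0, -2.927]
ft_force: [0.9, -0.1, 0.5]
grip_width: 0.0197
gripper_force: 30.0
```

>>> servo_tool:
  series:
    - [[0,0,1],0,-1]
    - [[0,0,2],0,-1]
    - [[0,0,3],0,-1]
    - [[0,0,3],0,-1]

```text
time_s: 8.65
tcp_pos: [0.5773, -0.1565, 0.0802]
ee_rot: [-3.141, 0.0, -2.927]
ft_force: [1.2, 0.5, 1.1]
grip_width: 0.0193
gripper_force: 30.0
```

>>> servo_tool:
  series:
    - [[0,0,1],0,-1]
    - [[0,0,2],0,-1]
    - [[0,0,2],0,-1]

```text
time_s: 9.02
tcp_pos: [0.5773, -0.1564, 0.078]
ee_rot: [-3.141, 0.0, -2.927]
ft_force: [1.0, 0.1, 0.6]
grip_width: 0.0194
gripper_force: 30.0
```

>>> servo_tool:
  series:
    - [[0,0,1],0,-1]
    - [[0,0,2],0,-1]
    - [[0,0,2],0,-1]

```text
time_s: 9.4
tcp_pos: [0.5772, -0.1564, 0.076]
ee_rot: [-3.142, 0.0, -2.927]
ft_force: [1.5, -0.5, 1.3]
grip_width: 0.019
gripper_force: 30.0
```

>>> servo_tool:
  series:
    - [[0,0,1],0,-1]
    - [[0,0,2],0,-1]
    - [[0,0,2],0,-1]

```text
time_s: 9.78
tcp_pos: [0.5772, -0.1564, 0.0739]
ee_rot: [-3.142, 0.0, -2.927]
ft_force: [2.2, -0.1, 1.8]
grip_width: 0.0191
gripper_force: 30.0
```

>>> servo_tool:
  series:
    - [[0,0,1],0,-1]
    - [[0,0,2],0,-1]
    - [[0,0,2],0,-1]

```text
time_s: 10.15
tcp_pos: [0.5772, -0.1563, 0.0719]
ee_rot: [-3.142, 0.0, -2.927]
ft_force: [1.3, 0.2, 1.7]
grip_width: 0.0197
gripper_force: 30.0
```

>>> servo_tool:
  series:
    - [[0,0,1],0,-1]
    - [[0,0,1],0,-1]

```text
time_s: 10.4
tcp_pos: [0.5774, -0.1564, 0.0717]
ee_rot: [-3.141, 0.0, -2.927]
ft_force: [-0.5, 0.7, 6.6]
grip_width: 0.0191
gripper_force: 30.0
```

>>> servo_tool:
  series:
    - [[0,0,0.5],0,-1]
    - [[0,0,1],0,-1]
    - [[0,0,1],0,-1]

```text
time_s: 10.78
tcp_pos: [0.5776, -0.1565, 0.0716]
ee_rot: [-3.141, 0.001, -2.927]
ft_force: [-1.0, 1.6, 11.7]
grip_width: 0.0195
gripper_force: 30.0
```

W1 stops hard 7 mm short, so it holds a spacer. I back out and try W2.

>>> servo_tool:
  series:
    - [[0,0,-4],0,-1]
    - [[0,0,-16],0,-1]
    - [[0,0,-32],0,-1]
    - [[0,0,-32],0,-1]

```text
time_s: 11.28
tcp_pos: [0.578, -0.1569, 0.1042]
ee_rot: [-3.14, 0.002, -2.927]
ft_force: [-0.5, -0.2, -0.9]
grip_width: 0.0196
gripper_force: 30.0
```

>>> servo_tool:
  series:
    - [[0,-23,0],0,-1]
    - [[0,-46,0],0,-1]
    - [[0,-46,0],0,-1]
    - [[0,-46,0],0,-1]

```text
time_s: 11.78
tcp_pos: [0.5865, -0.2018, 0.1014]
ee_rot: [3.141, -0.001, -2.929]
ft_force: [-0.3, 0.5, -1.7]
grip_width: 0.0196
gripper_force: 30.0
```

```bash
python3 go.py .5871 -.2013 .091 -2.927; python3 - <<'E'
from h import *
ci=camera_info("wrist");s=observe();p,d=snapshot("wrist");tcp=s["tcp_pos"];yaw=s["ee_rot"][2]
R=np.array([[np.cos(yaw),np.sin(yaw)],[np.sin(yaw),-np.cos(yaw)]])
for v in (216,220,224,256,260): q=at(ci,323,v,d[v,323])-tcp;print(v,(R@q[:2]*1000).round(1),(q[2]*1000).round(1))
E
```

```text
t 11.78 tcp [ 0.5865 -0.2018  0.1014] rpy [ 3.141e+00 -1.000e-03 -2.929e+00] shift [-0.7  0.3 10.4] spin -0.002
216 [13.6  0.4] -18.0
220 [13.8  0.3] -10.5
224 [13.3  0.3] -5.2
256 [7.7 0.2] 24.1
260 [5.6 0.2] 24.4
```

Vial unchanged in the hand; descending into W2.

>>> servo_tool:
  series:
    - [[0,0,5],0,-1]
    - [[0,0,10],0,-1]
    - [[0,0,12],0,-1]
    - [[0,0,14],0,-1]
    - [[0,0,14],0,-1]

```text
time_s: 12.45
tcp_pos: [0.587, -0.2012, 0.088]
ee_rot: [-3.142, 0.0, -2.927]
ft_force: [0.2, 1.7, -0.2]
grip_width: 0.0196
gripper_force: 30.0
```

>>> servo_tool:
  series:
    - [[0,0,1],0,-1]
    - [[0,0,2],0,-1]
    - [[0,0,3],0,-1]
    - [[0,0,4],0,-1]
    - [[0,0,4],0,-1]

```text
time_s: 13.08
tcp_pos: [0.587, -0.2013, 0.084]
ee_rot: [-3.141, 0.0, -2.927]
ft_force: [1.5, -0.6, -0.1]
grip_width: 0.0193
gripper_force: 30.0
```

>>> servo_tool:
  series:
    - [[0,0,1],0,-1]
    - [[0,0,2],0,-1]
    - [[0,0,3],0,-1]
    - [[0,0,4],0,-1]
    - [[0,0,4],0,-1]

```text
time_s: 13.7
tcp_pos: [0.5871, -0.2014, 0.0802]
ee_rot: [-3.141, 0.0, -2.927]
ft_force: [1.9, 0.1, 1.3]
grip_width: 0.0192
gripper_force: 30.0
```

>>> servo_tool:
  series:
    - [[0,0,1],0,-1]
    - [[0,0,2],0,-1]
    - [[0,0,3],0,-1]
    - [[0,0,3],0,-1]

```text
time_s: 14.2
tcp_pos: [0.5871, -0.2013, 0.077]
ee_rot: [-3.141, 0.0, -2.927]
ft_force: [2.0, 0.3, 1.5]
grip_width: 0.0191
gripper_force: 30.0
```

>>> servo_tool:
  series:
    - [[0,0,1],0,-1]
    - [[0,0,2],0,-1]
    - [[0,0,3],0,-1]
    - [[0,0,3],0,-1]

```text
time_s: 14.7
tcp_pos: [0.587, -0.2013, 0.074]
ee_rot: [-3.142, 0.0, -2.927]
ft_force: [3.0, 0.2, 2.7]
grip_width: 0.0194
gripper_force: 30.0
```

>>> servo_tool:
  series:
    - [[0,0,1],0,-1]
    - [[0,0,2],0,-1]
    - [[0,0,3],0,-1]
    - [[0,0,3],0,-1]

```text
time_s: 15.2
tcp_pos: [0.5872, -0.2013, 0.0717]
ee_rot: [-3.141, 0.0, -2.927]
ft_force: [2.1, 1.7, 6.8]
grip_width: 0.0195
gripper_force: 30.0
```

W2 stops at the same height, so it also holds a spacer. The clear well must be W4.

>>> servo_tool:
  series:
    - [[0,0,-4],0,-1]
    - [[0,0,-16],0,-1]
    - [[0,0,-32],0,-1]
    - [[0,0,-32],0,-1]

```text
time_s: 15.7
tcp_pos: [0.5874, -0.2018, 0.1047]
ee_rot: [-3.14, 0.001, -2.927]
ft_force: [0.9, -0.8, -0.6]
grip_width: 0.0192
gripper_force: 30.0
```

>>> servo_tool:
  series:
    - [[-23,0,0],0,-1]
    - [[-46,0,0],0,-1]
    - [[-46,0,0],0,-1]
    - [[-46,0,0],0,-1]

```text
time_s: 16.2
tcp_pos: [0.6307, -0.1914, 0.1023]
ee_rot: [3.141, -0.002, -2.927]
ft_force: [-0.1, 0.6, 0.5]
grip_width: 0.0193
gripper_force: 30.0
```

```bash
python3 go.py .6320 -.1915 .091 -2.927
```

```text
t 16.2 tcp [ 0.6307 -0.1914  0.1023] rpy [ 3.141e+00 -2.000e-03 -2.927e+00] shift [-1.2 -0.3 11.3] spin -0.0
```

>>> servo_tool:
  series:
    - [[0,0,5],0,-1]
    - [[0,0,10],0,-1]
    - [[0,0,12],0,-1]
    - [[0,0,14],0,-1]
    - [[0,0,14],0,-1]

```text
time_s: 16.82
tcp_pos: [0.6319, -0.1916, 0.089]
ee_rot: [-3.142, 0.0, -2.927]
ft_force: [0.2, 0.5, 0.1]
grip_width: 0.0193
gripper_force: 30.0
```

>>> servo_tool:
  series:
    - [[0,0,1],0,-1]
    - [[0,0,2],0,-1]
    - [[0,0,3],0,-1]
    - [[0,0,4],0,-1]
    - [[0,0,4],0,-1]

```text
time_s: 17.45
tcp_pos: [0.632, -0.1915, 0.085]
ee_rot: [-3.142, 0.0, -2.927]
ft_force: [0.6, 0.0, -1.0]
grip_width: 0.0196
gripper_force: 30.0
```

>>> servo_tool:
  series:
    - [[0,0,1],0,-1]
    - [[0,0,2],0,-1]
    - [[0,0,3],0,-1]
    - [[0,0,4],0,-1]
    - [[0,0,4],0,-1]

```text
time_s: 18.08
tcp_pos: [0.632, -0.1915, 0.081]
ee_rot: [-3.142, 0.0, -2.927]
ft_force: [1.1, 0.6, 0.2]
grip_width: 0.0194
gripper_force: 30.0
```

>>> servo_tool:
  series:
    - [[0,0,1],0,-1]
    - [[0,0,2],0,-1]
    - [[0,0,3],0,-1]
    - [[0,0,3],0,-1]

```text
time_s: 18.58
tcp_pos: [0.6321, -0.1916, 0.0781]
ee_rot: [-3.141, 0.0, -2.927]
ft_force: [3.1, 1.1, 1.9]
grip_width: 0.0197
gripper_force: 30.0
```

>>> servo_tool:
  series:
    - [[0,0,1],0,-1]
    - [[0,0,2],0,-1]
    - [[0,0,3],0,-1]
    - [[0,0,3],0,-1]

```text
time_s: 19.08
tcp_pos: [0.632, -0.1915, 0.075]
ee_rot: [-3.142, 0.0, -2.927]
ft_force: [3.1, 0.9, 2.4]
grip_width: 0.0194
gripper_force: 30.0
```

>>> servo_tool:
  series:
    - [[0,0,1],0,-1]
    - [[0,0,2],0,-1]
    - [[0,0,3],0,-1]
    - [[0,0,3],0,-1]

```text
time_s: 19.58
tcp_pos: [0.632, -0.1915, 0.0719]
ee_rot: [-3.142, 0.0, -2.927]
ft_force: [2.6, 1.9, 2.6]
grip_width: 0.0191
gripper_force: 30.0
```

>>> servo_tool:
  series:
    - [[0,0,1],0,-1]
    - [[0,0,2],0,-1]
    - [[0,0,2],0,-1]

```text
time_s: 19.95
tcp_pos: [0.632, -0.1915, 0.07]
ee_rot: [-3.142, 0.0, -2.927]
ft_force: [3.4, 1.3, 3.6]
grip_width: 0.0198
gripper_force: 30.0
```

>>> servo_tool:
  series:
    - [[0,0,1],0,-1]
    - [[0,0,2],0,-1]
    - [[0,0,2],0,-1]

```text
time_s: 20.32
tcp_pos: [0.632, -0.1915, 0.068]
ee_rot: [-3.142, 0.0, -2.927]
ft_force: [4.3, 1.7, 3.7]
grip_width: 0.0193
gripper_force: 30.0
```

>>> servo_tool:
  series:
    - [[0,0,1],0,-1]
    - [[0,0,1],0,-1]

```text
time_s: 20.58
tcp_pos: [0.632, -0.1915, 0.067]
ee_rot: [-3.142, 0.0, -2.927]
ft_force: [3.0, 2.3, 4.0]
grip_width: 0.0194
gripper_force: 30.0
```

>>> servo_tool:
  series:
    - [[0,0,0.5],0,-1]
    - [[0,0,1],0,-1]
    - [[0,0,1],0,-1]

```text
time_s: 20.95
tcp_pos: [0.632, -0.1915, 0.0661]
ee_rot: [-3.142, 0.0, -2.927]
ft_force: [3.5, 2.7, 4.6]
grip_width: 0.0195
gripper_force: 30.0
```

>>> servo_tool:
  series:
    - [[0,0,0.5],0,-1]
    - [[0,0,1],0,-1]
    - [[0,0,1],0,-1]

```text
time_s: 21.32
tcp_pos: [0.632, -0.1915, 0.0651]
ee_rot: [-3.142, 0.0, -2.927]
ft_force: [3.4, 3.5, 5.0]
grip_width: 0.0193
gripper_force: 30.0
```

>>> servo_tool:
  series:
    - [[0,0,0.5],0,-1]
    - [[0,0,1],0,-1]
    - [[0,0,1],0,-1]

```text
time_s: 21.7
tcp_pos: [0.6321, -0.1915, 0.0647]
ee_rot: [-3.141, 0.0, -2.927]
ft_force: [3.0, 3.5, 8.1]
grip_width: 0.0193
gripper_force: 30.0
```

>>> servo_tool:
  series:
    - [[0,0,0.5],0,-1]
    - [[0,0,1],0,-1]
    - [[0,0,1],0,-1]

```text
time_s: 22.08
tcp_pos: [0.6323, -0.1916, 0.0647]
ee_rot: [-3.141, 0.001, -2.927]
ft_force: [-0.7, 4.1, 12.7]
grip_width: 0.0199
gripper_force: 30.0
```

>>> servo_tool:
  series:
    - [[0,0,0],0,-0.6]
    - [[0,0,-0.5],0,-0.35]
    - [[0,0,-0.5],0,-0.35]
    - [[0,0,-0.5],0,-0.35]

```text
time_s: 22.58
tcp_pos: [0.6304, -0.1911, 0.0629]
ee_rot: [3.14, -0.003, -2.927]
ft_force: [-1.0, 3.8, 7.2]
grip_width: 0.0279
gripper_force: 3.6
```

>>> servo_tool:
  series:
    - [[0,0,-3],0,-0.35]
    - [[0,0,-6],0,-0.35]
    - [[0,0,-6],0,-0.35]

```text
time_s: 22.95
tcp_pos: [0.6314, -0.1918, 0.0692]
ee_rot: [3.141, -0.001, -2.928]
ft_force: [-0.0, -0.3, 0.5]
grip_width: 0.0284
gripper_force: 0.0
```

>>> servo_tool:
  series:
    - [[0,0,-15],0,-0.35]
    - [[0,0,-35],0,-0.35]
    - [[0,0,-60],0,-0.35]
    - [[0,0,-80],0,-0.35]

```text
time_s: 23.45
tcp_pos: [0.6328, -0.1919, 0.1527]
ee_rot: [-3.14, 0.002, -2.927]
ft_force: [0.7, -0.6, -0.1]
grip_width: 0.0279
gripper_force: 0.0
```

>>> servo_tool:
  series:
    - [[15,20,0],0,-0.35]
    - [[30,40,0],0,-0.35]
    - [[30,80,0],0,-0.35]
    - [[30,120,0],0,-0.35]
    - [[30,120,0],0,-0.35]

```text
time_s: 24.08
tcp_pos: [0.5768, -0.0783, 0.1507]
ee_rot: [3.141, 0.001, -2.924]
ft_force: [-0.7, -0.3, 0.2]
grip_width: 0.0282
gripper_force: 0.0
```

```bash
python3 - <<'E'
from h import *
s=observe();print(s["time_s"],s["tcp_pos"],s["ft_force"])
ci=camera_info("top");p,d=snapshot("top");h=cv2.cvtColor(p,cv2.COLOR_RGB2HSV)
m=cv2.inRange(h,(100,120,20),(125,255,255));m[:205]=0;m[260:]=0;m[:,:365]=0;m[:,440:]=0
c,l,st,ce=cv2.connectedComponentsWithStats(m);i=1+np.argmax(st[1:,4]);print(st[i],ce[i],onz(ci,*ce[i],.0885))
Z=np.array([[at(ci,u,v,d[v,u])[2] for u in range(380,425)] for v in range(212,262)])
u,v=ce[i].round().astype(int);print("blue",Z[v-212-3:v-212+4,u-380-3:u-380+4].round(3))
print("black",Z[5:26,0:28:2][::2].round(3))
save("fin.png",p[195:285,355:445],6)
E
```

```text
24.075 [ 0.57684616 -0.07832756  0.15073203] [-0.6710583  -0.27994864  0.15873742]Traceback (most recent call last):
  File "<stdin>", line 5, in <module>
    return _wrapfunc(a, 'argmax', axis=axis, out=out, **kwds)
    return bound(*args, **kwds)
ValueError: attempt to get argmax of an empty sequence
```

>>> servo_tool:
  series:
    - [[30,50,-20],0,-0.35]
    - [[60,100,-40],0,-0.35]
    - [[80,150,-60],0,-0.35]
    - [[80,200,-60],0,-0.35]
    - [[80,250,-60],0,-0.35]

```text
time_s: 24.75
tcp_pos: [0.4464, 0.1471, 0.2112]
ee_rot: [-3.141, 0.003, -2.929]
ft_force: [0.7, -0.4, 0.8]
grip_width: 0.0282
gripper_force: 0.0
```

```bash
python3 - <<'E'
from h import *
s=observe();print(s["time_s"],s["tcp_pos"],s["ft_force"])
ci=camera_info("top");p,d=snapshot("top");h=cv2.cvtColor(p,cv2.COLOR_RGB2HSV)
save("fin.png",p[195:285,355:445],6)
m=cv2.inRange(h,(100,120,20),(125,255,255));m[:205]=0;m[245:]=0;m[:,:365]=0;m[:,440:]=0
c,l,st,ce=cv2.connectedComponentsWithStats(m)
if c>1:
    i=1+np.argmax(st[1:,4]);print(st[i],ce[i],onz(ci,*ce[i],.0885))
    Z=lambda u,v:at(ci,u,v,d[v,u])[2]
    u,v=ce[i].round().astype(int);print("blue z",np.median([Z(a,b) for a in range(u-2,u+3) for b in range(v-2,v+3)]))
    print("near W3",[[round(float(Z(a,b)),3) for a in range(383,398,2)] for b in range(212,226,2)])
E
```

```text
24.75 [0.44642079 0.14713858 0.21120458] [ 0.66986337 -0.37921507  0.75771442]
[411 218   8   8  52] [414.5 221.5] [ 0.6273519  -0.19312087  0.0885    ]
blue z 0.0875260782644327
near W3 [[-0.01, -0.008, -0.008, -0.006, -0.009, -0.007, -0.009, -0.01], [-0.009, -0.006, -0.007, -0.009, -0.009, -0.008, 0.048, 0.05], [0.05, 0.05, 0.052, 0.052, 0.053, 0.05, 0.053, 0.059], [0.051, 0.06, 0.061, 0.061, 0.061, 0.061, 0.061, 0.062], [0.064, 0.062, 0.062, 0.061, 0.06, 0.06, 0.059, 0.059], [0.061, 0.064, 0.06, 0.06, 0.06, 0.06, 0.06, 0.061], [0.06, 0.064, 0.054, 0.09, 0.088, 0.089, 0.09, 0.059]]
```

View pics/fin.png

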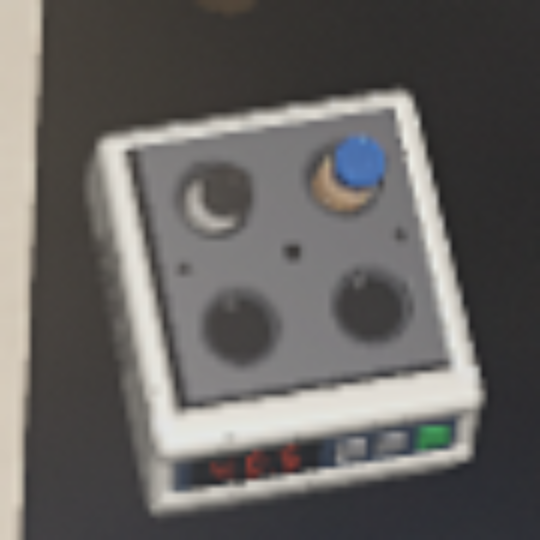

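The final view shows the blue vial upright in W4 (cap at crop (360,161)), its cap at 0.0875 m, which matches the black vial's 0.089 m. It is fully home and the arm is clear.

```bash
python3 -c "
from workcell import ticket
print(ticket.close_job())"
```

```text
the job is handed in; nothing more can be done
None
```

The blue-capped vial is fully home and released in well 4; wells 1 and 2 each stopped it 7 mm short, the push stayed under about 13 N, and the job was handed in at about 25 s.

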